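# Load a test coupon into the curing box

## Task

Load the loose plaster coupon that lies flat on the table into the grey curing box: slide the thumb latch sideways so that the amber cover springs open, stand the coupon in the rack's free slot, fully down like its neighbours, then press the cover shut until it latches. The coupon must be held by its upper edge to go in; the small sloping rest on the table is there to lean it on while you change your grip. Leave the coupons already in the box and the brush, tape roll and cork block as they are.

Things in the scene. Friction and masses are not known exactly. Their poses are not given: they have to be found in the camera images.
- cure_box: grey bench curing box, fixed; origin: middle of the chamber at table level; x points from the latch towards the cover's hinge, y to the left, z up. Chamber: outside x -40..40, y -68..68 mm, rim 92 mm high (inside x +-36, y +-64 mm). In front of it a sill, x -85..-39 mm, top 80 mm high, carries the latch
- cover (a joint): angle of the cover: 0 shut, 1.92 rad fully open (leaning back 20 degrees past upright). A spring opens it by itself within about 1 s of being unlatched and keeps it open; a push of 1 to 2 N at its front edge, from behind and then from above, swings it shut, and about 5 N over the last few mm snap it under the latch
- cover_hinge (a point): middle of the cover's hinge line, on the far side of the box (box x = 44, z = 94 mm); the line runs along the box's y
- cover_front (a point): point on the outer (upper when shut) face of the cover, middle of its front bar, 83 mm from the hinge line and 5 mm outward of it; moves with the cover, which is 138 mm wide, 7 mm thick and ends 90 mm from the hinge line. A steel nose at the middle of its front edge reaches to 100 mm and is held under the latch's bolt
- latch (a joint): slide of the thumb latch: 0 home (cover held), 0.012 m fully aside (end stop); the cover is freed beyond about 0.007. It slides along the box's +y (to the left seen from the robot) against a spring of 1.5 N at home, 3 N at the stop, and springs back when let go; the shutting cover pushes it aside and it snaps back to 0
- latch_tab (a point): centre of the latch's black ribbed thumb piece: 16 mm along box x, 14 along y, from 86 to 102 mm above the table (this point 94.5), 66 mm in front of the chamber's middle, its back 12 mm in front of the cover's edge. Beside it the latch's foot (30 mm along y) is 86 mm high, the sill 80 mm, small end strips 83 mm
- coupon_center (a point): centre of the loose cast plaster coupon, 60 (its x) x 75 (its y) x 8 mm (its z), 50 g, one face with a shallow block relief; starts flat on the table, this point 4 mm high. Either 60 mm side may go down, either face either way
- free_slot (a point): where the coupon's centre lies when fully seated in the free slot (49.5 mm above the table, box x = 0); box axes. A seated coupon's top is 87 mm high. Neighbours' faces are 16 mm from its own, too close for fingers: let go with the fingertips just above the neighbours' tops and it slides down the last 20 mm (push it if it does not)
- stored_a_center (a point): cast plaster coupon already in the box, same 60 x 75 x 8 mm as the loose one, standing loose in a slot of the rack; this point is its centre (x along its 60 mm, y up along its 75 mm, z through its 8 mm)
- stored_b_center (a point): cast plaster coupon already in the box, same 60 x 75 x 8 mm as the loose one, standing loose in a slot of the rack; this point is its centre (x along its 60 mm, y up along its 75 mm, z through its 8 mm)
- stored_c_center (a point): cast plaster coupon already in the box, same 60 x 75 x 8 mm as the loose one, standing loose in a slot of the rack; this point is its centre (x along its 60 mm, y up along its 75 mm, z through its 8 mm)
- rest: sloping steel rest, fixed; origin under its foot. Foot 50 mm wide (x), 5 mm high, y -42..54 mm; a lip across it, inner face at y = -32, 13 mm high; two rods at x = +-15 mm, upper sides rising at 45 degrees towards +y from y = -21 mm, z = 5 mm, for 53 mm. A coupon leans flat on the rods, its lower edge on the foot inside the lip, its upper edge free
- brush: flat brush with wooden handle, 171 mm long, lying; bystander
- tape: roll of masking tape, 104 mm, lying; bystander
- cork_block: cork sanding block 64 x 100 x 28 mm; bystander
- rack (a point): middle of the slot floor, 12 mm above the table (box axes). 4 slots at y = -36, -12, 12, 36 mm; each guides the two upright edges of a coupon standing on a 60 mm side, 60 mm along x. Slot 11 mm wide, 64 long, up to 60 mm above the table, then a 45 degree lead-in to 66 mm (mouth 24 across, 72 along)
Mind the look-alikes: they are no part of the job. What is shaped like the part that bears coupon_center but blue is not meant.

How it is judged:
By the outcome, as a careful person would: the job done as asked, in the order asked, and still so for the second after the job is handed in, with the robot touching nothing.
It also fails if it takes over 69 s, if anything falls off the work surface, if the arm or the gripper's body presses on something with over 40 N, if the wrist force passes 120 N, or if a joint passes its speed limit or range.

## Robot

A 6-joint arm with a two-finger parallel gripper is mounted at the origin on the work surface; the furniture and walls round the work are solid. World frame = base frame: x ahead of the robot, y to its left, z up, the work surface at z = 0. Lengths are in m, angles in rad, forces in N, time in s.
With the tool pointing down it reaches from about 0.375 to 0.925 m from the base axis. Payload 5.7 kg.
Tool frame: the origin (TCP) lies midway between the tips of the shut fingers; the grasp point (between the pads) lies 19 mm behind it; z points along the fingers, y is the line along which they close (so a half turn about z gives the same grasp; the last joint's range is limited). The gripper opens to 88 mm and grips with 3 to 60 N. Pads are 20 mm wide; open, the fingers measure 115 mm over their backs; the gripper's body (75 mm by 178 mm) begins 61 mm behind the grasp point.
Start: joints at [-1.251, 0.359, 1.51, -0, 1.272, -0.115], TCP at [0.253, -0.544, 0.223] pointing down, gripper open.
Joint ranges: [-2.97, 2.97], [-1.01, 2.36], [0.21, 2.38], [-0.96, 4.11], [0.2, 2.71], [-2.98, 2.98]. Speed limits (rad/s): [2.39, 2.39, 3.14, 3.14, 3.14, 3.14].

## Interface

Orientations are given as a unit quaternion [x, y, z, w].
In Python, from bench import move_ptp, servo_line, goto_joints, move_gripper, sleep, inverse_kinematics, capture, PlanningError, close_job, spot_in, silhouettes, current_clock, current_joint_pos, current_qvel, current_joint_torque, current_position, current_orientation, current_force, current_torque, current_finger_gap, current_grip_force gives the robot as it stands. Calls block until the motion is done:
- move_ptp(position, orientation): joint-space move of the TCP to a pose.
- servo_line(position, orientation=None, rate=0.15, contact_N=None): straight line of the TCP; orientation=None keeps the orientation; rate is the mean speed in m/s. With contact_N (N) it stops when the force on the tool has changed by that much, and returns True; else False.
- goto_joints(angles): joint-space move.
- move_gripper(opening): finger opening in m; the grip force is fixed at half the most; returns when the fingers have stopped.
- sleep(seconds).
- inverse_kinematics(position, orientation): joint angles nearest the present ones, or None.
- capture(name): name is "side" or "top"; returns a dict with "image" (480x640x3 uint8, blue, green, red), "range_z" (480x640 float32, m along the optical axis (not along the pixel's ray), 0 where there is no reading), "intrinsics" (3x3 intrinsics, pixels), "R" (3x3) and "t" (3): a world point X has camera coordinates R X + t. Camera axes: x right, y down, z forward; pixel columns grow to the right and rows downward; lengths in m; the calibration is good to about 2 mm. A picture is of the moment at which its call begins.
A pose or a line that the arm cannot do raises PlanningError and nothing moves.
- close_job(): hands the job in; it is judged then, once.
Trained networks look in the newest picture that a camera, given by its name, has taken for a name from the list of things; names that differ only in an ending like _2 or _b are one class to them, and where a whole thing is asked for, a point or a joint stands for the part that bears it (a point fixed in the world has none). Each returns a list of dicts, best first, with "conf" (0 to 1); they miss things now and then, are a little off and sometimes report something else, mostly with a low value. They report only what shows in the picture. A call takes as long as a camera call. They do not tell look-alikes from the thing itself.
- spot_in(camera, query): "xy" ([column, row] in pixels, amid what is visible of it).
- silhouettes(camera, query): "region" (480x640 bool, what is visible of it) and "xy" ([column, row] in pixels, amid what is visible of it).
Readings, each from a call of its own:
- current_clock(): time.
- current_joint_pos(): joint angles.
- current_qvel(): joint speeds.
- current_joint_torque(): joint torques, N m.
- current_position(): TCP position.
- current_orientation(): TCP orientation.
- current_force(): force on the tool from outside, world axes, zero at the start.
- current_torque(): the same for the moment, N m.
- current_finger_gap(): finger opening in m.
- current_grip_force(): force on a finger pad.
Only numpy, scipy, OpenCV 4.12 (cv2) and the standard library are available. Lean on these libraries where they do the work, as an engineer would, in place of code of your own. Each camera call takes 0.05 s, during which the arm holds its last target. There are 200 camera calls.

## Working session

There is one attempt and no reset: what is moved stays moved. The work goes in short steps, each a Python script; the robot and the scene stay as the last script left them, time stands still between calls to the robot, and variables do not carry over. Pictures are saved under pics/ and viewed, at most 12 in all, crops included, and the job is handed in when it is done.

```bash
mkdir -p pics; cat > h.py <<'E'
import numpy as np, cv2
from bench import *
def pts(c):
    z=c["range_z"]; K=np.array(c["intrinsics"]); v,u=np.mgrid[:480,:640]
    P=np.stack([(u-K[0,2])/K[0,0]*z,(v-K[1,2])/K[1,1]*z,z],-1)
    W=(P-np.array(c["t"]))@np.array(c["R"]); W[z<=0]=np.nan
    return W
def proj(c,X):
    p=np.array(c["R"])@np.array(X)+np.array(c["t"]); p=np.array(c["intrinsics"])@p; return p[:2]/p[2]
E
python3 - <<'E'
from h import *
ims=[]
for n in("top","side"):
    c=capture(n); cv2.imwrite(f"pics/{n}0.png",c["image"]); W=pts(c)
    print(n,"campos",-np.array(c["R"]).T@np.array(c["t"]))
    np.savez(f"{n}0.npz",W=W,**{k:np.array(c[k]) for k in("image","intrinsics","R","t","range_z")})
    for q in["cure_box","cover","latch","latch_tab","coupon_center","free_slot","stored_a_center","rest","brush","tape","cork_block","cover_front","cover_hinge","rack"]:
        try:
            for r in spot_in(n,q)[:4]:
                x,y=map(int,np.round(r["xy"])); print(q,round(r["conf"],2),(x,y),W[y,x].round(3))
        except Exception as e: print(q,e)
E
```

```text
top campos [ 0.4592684  -0.03251495  1.1519085 ]
cure_box 0.66 (453, 280) [ 0.503 -0.254  0.096]
cover 0.94 (461, 271) [ 0.519 -0.269  0.094]
latch 0.7 (454, 304) [ 0.462 -0.258  0.089]
latch_tab 0.56 (450, 306) [ 0.458 -0.249  0.099]
coupon_center 0.76 (304, 252) [0.554 0.006 0.007]
coupon_center 0.65 (368, 235) [ 0.588 -0.113  0.012]
coupon_center 0.6 (247, 298) [0.466 0.111 0.004]
stored_a_center 0.32 (260, 177) [0.691 0.091 0.028]
rest 0.9 (179, 274) [0.508 0.24  0.006]
rest 0.15 (463, 268) [ 0.523 -0.271  0.101]
brush 0.69 (286, 349) [0.374 0.036 0.013]
tape 0.66 (342, 137) [ 0.773 -0.061  0.019]
cork_block 0.96 (262, 179) [0.688 0.087 0.025]
cover_front 0.93 (459, 273) [ 0.515 -0.264  0.098]
cover_hinge 0.55 (461, 269) [ 0.522 -0.267  0.101]
rack 0.9 (456, 281) [ 0.501 -0.259  0.097]
side campos [0.57405301 0.80727677 0.52300221]
cure_box 0.66 (342, 206) [ 0.505 -0.192  0.084]
cover 0.77 (333, 190) [ 0.52  -0.245  0.096]
latch 0.51 (370, 191) [ 0.446 -0.245  0.093]
latch_tab 0.6 (367, 194) [ 0.452 -0.246  0.087]
coupon_center 0.84 (316, 300) [0.558 0.019 0.008]
coupon_center 0.8 (298, 266) [ 0.588 -0.093  0.009]
coupon_center 0.74 (378, 335) [0.466 0.117 0.009]
coupon_center 0.32 (227, 322) [0.692 0.106 0.027]
rest 0.89 (359, 401) [0.506 0.252 0.005]
brush 0.55 (432, 308) [0.373 0.054 0.015]
tape 0.95 (215, 275) [ 0.737 -0.077  0.   ]
tape 0.59 (369, 192) [ 0.448 -0.247  0.091]
cork_block 0.82 (229, 324) [0.688 0.111 0.027]
cover_front 0.77 (334, 188) [ 0.517 -0.252  0.097]
cover_front 0.42 (344, 209) [ 0.5   -0.194  0.077]
cover_hinge 0.58 (336, 187) [ 0.513 -0.261  0.096]
rack 0.84 (343, 210) [ 0.502 -0.195  0.075]
```

View pics/top0.png

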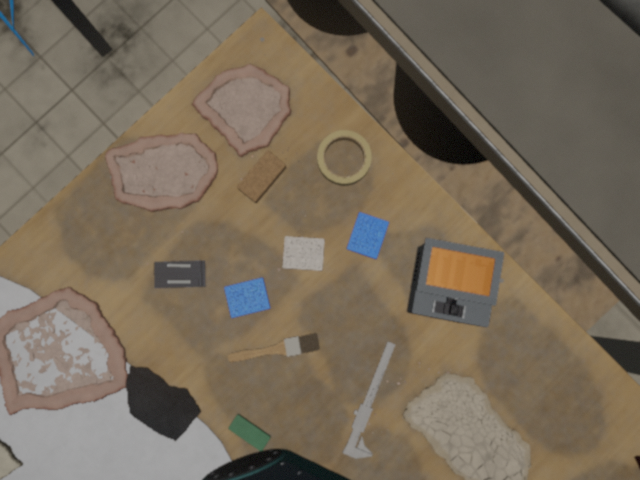

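View pics/side0.png

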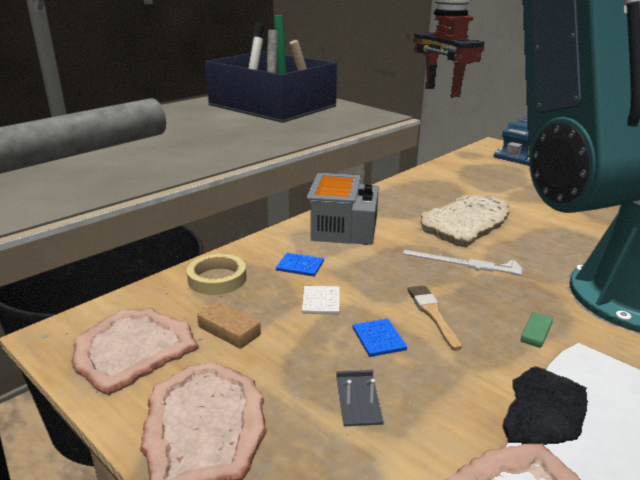

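The coupon wanted is the white one at top (304,252). The look-alikes are the blue ones at (368,235) and (247,298). The rest is at (179,274) and the box at (455,283). Next I'll fit the poses and take one close crop.

```bash
python3 - <<'E'
from h import *
T=dict(np.load("top0.npz")); S=dict(np.load("side0.npz"))
def rect(xy,name):
    r=cv2.minAreaRect((xy*1000).astype(np.float32)); print(name,np.round(r[0],1),np.round(r[1],1),round(r[2],1),len(xy))
for nm,D in(("top",T),("side",S)):
    W=D["W"]; im=D["image"]; hsv=cv2.cvtColor(im,cv2.COLOR_BGR2HSV)
    def near(x,y,r): return np.hypot(W[...,0]-x,W[...,1]-y)<r
    m=near(.554,.006,.07)&(hsv[...,1]<60)&(hsv[...,2]>140)
    n,l,s,ce=cv2.connectedComponentsWithStats(m.astype(np.uint8)); m=l==1+np.argmax(s[1:,4])
    rect(W[m][:,:2],nm+" coupon"); print("z",np.nanmedian(W[m][:,2]))
    b=near(.5,-.26,.13)&(W[...,2]>.07)&(W[...,2]<.12); rect(W[b][:,:2],nm+" box>70")
    a=near(.5,-.26,.13)&(hsv[...,0]<22)&(hsv[...,1]>180)&(W[...,2]>.07); rect(W[a][:,:2],nm+" amber")
    t=near(.46,-.25,.05)&(hsv[...,2]<45)&(W[...,2]>.085);rect(W[t][:,:2],nm+" tab"); print(np.nanmedian(W[t],0))
    d=near(.508,.243,.075)&(hsv[...,2]<110)&(W[...,2]>-.005)&(hsv[...,1]<90); rect(W[d][:,:2],nm+" rest")
    hi=near(.508,.243,.06)&(W[...,2]>.018); print("hi pts",W[hi].round(3)[:40].tolist())
im=T["image"]; A=cv2.resize(im[225:325,145:335],None,fx=4,fy=4,interpolation=2); B=cv2.resize(im[230:335,400:510],(440,420),interpolation=2)
C=cv2.resize(S["image"][360:435,325:395],(280,300),interpolation=2)
o=np.zeros((600,800,3),np.uint8);o[:300,:570]=A[:300,:570];o[300:600,:440][:]=cv2.resize(B,(440,300));o[300:600,500:780]=C
cv2.imwrite("pics/c1.png",o)
E
```

```text
top coupon [552.1   7.9] [76.3 61.4] 87.7 1313
z 0.009170462813953032
top box>70 [ 500.  -262.5] [138.5 133.2] 80.4 6248
top amber [0. 0.] [0. 0.] 0.0 0
top tab [ 457.2 -253.7] [28. 16.] 8.5 74
[ 0.45902027 -0.25185147  0.09860691]
top rest [509. 241.] [ 53.3 100.6] 2.9 1310
hi pts [[0.531, 0.201, 0.018], [0.527, 0.253, 0.04], [0.526, 0.25, 0.044], [0.526, 0.249, 0.042], [0.527, 0.248, 0.038], [0.527, 0.246, 0.038], [0.527, 0.246, 0.032], [0.527, 0.244, 0.032], [0.525, 0.254, 0.042], [0.525, 0.252, 0.043], [0.524, 0.25, 0.045], [0.525, 0.249, 0.041], [0.525, 0.248, 0.037], [0.525, 0.247, 0.035], [0.525, 0.245, 0.035], [0.525, 0.244, 0.033], [0.525, 0.242, 0.033], [0.525, 0.24, 0.032], [0.526, 0.239, 0.029], [0.525, 0.237, 0.032], [0.526, 0.237, 0.025], [0.526, 0.234, 0.028], [0.526, 0.233, 0.025], [0.526, 0.231, 0.024], [0.526, 0.23, 0.02], [0.523, 0.255, 0.041], [0.523, 0.253, 0.041], [0.523, 0.25, 0.043], [0.523, 0.249, 0.042], [0.523, 0.248, 0.038], [0.523, 0.247, 0.033], [0.523, 0.245, 0.033], [0.523, 0.243, 0.036], [0.523, 0.241, 0.036], [0.524, 0.24, 0.033], [0.524, 0.239, 0.03
[... 608 characters left out ...]
[0.493, 0.252, 0.04], [0.492, 0.253, 0.041], [0.491, 0.255, 0.042], [0.49, 0.253, 0.041], [0.489, 0.254, 0.041], [0.524, 0.253, 0.039], [0.523, 0.255, 0.041], [0.522, 0.257, 0.043], [0.52, 0.256, 0.042], [0.519, 0.256, 0.042], [0.494, 0.232, 0.02], [0.494, 0.241, 0.029], [0.494, 0.247, 0.034], [0.493, 0.252, 0.038], [0.492, 0.255, 0.04], [0.491, 0.256, 0.042], [0.49, 0.255, 0.041], [0.489, 0.254, 0.04], [0.524, 0.243, 0.029], [0.524, 0.251, 0.036], [0.523, 0.255, 0.039], [0.522, 0.257, 0.041], [0.52, 0.257, 0.041], [0.519, 0.256, 0.04], [0.494, 0.233, 0.02], [0.494, 0.242, 0.027], [0.494, 0.247, 0.032], [0.493, 0.252, 0.037], [0.493, 0.257, 0.041], [0.491, 0.255, 0.039], [0.49, 0.256, 0.04]]
```

View pics/c1.png

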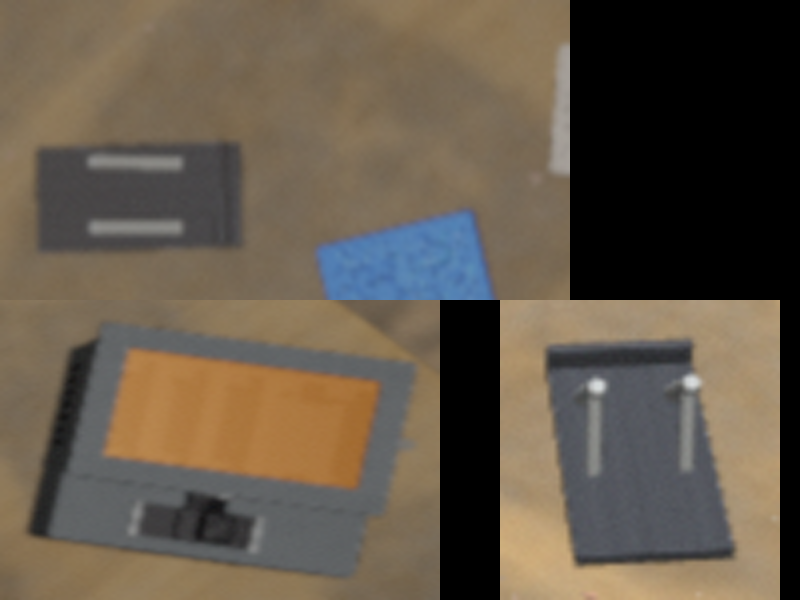

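White coupon confirmed at (304,252). The rest's lip is on the right (-y), so its rods rise towards +y. The box's latch faces the robot. Next I'll refine the rest's yaw and check reachability.

```bash
cat >> h.py <<'E'
from scipy.spatial.transform import Rotation as Ro
d2=np.deg2rad
class F:
    def __init__(s,o,yaw): s.o=np.array([o[0],o[1],0]); s.R=Ro.from_euler('z',yaw,degrees=True).as_matrix()
    def p(s,x,y,z): return s.o+s.R@np.array([x,y,z])/1000
    def v(s,x,y,z): return s.R@np.array([x,y,z],float)
BOX=F((.5173,-.2645),-9.6); REST=F((.507,.238),2.0); COUP=F((.5515,.008),-2.5)
def q(z,y):
    z=np.array(z,float); z/=np.linalg.norm(z); y=np.array(y,float); y-=z*(z@y); y/=np.linalg.norm(y)
    return Ro.from_matrix(np.stack([np.cross(y,z),y,z],1)).as_quat()
E
python3 - <<'E'
from h import *
for nm in("top","side"):
    D=dict(np.load(nm+"0.npz")); W=D["W"]; hsv=cv2.cvtColor(D["image"],cv2.COLOR_BGR2HSV)
    d=(np.hypot(W[...,0]-.508,W[...,1]-.243)<.075)&(hsv[...,2]<110)&(hsv[...,1]<90)&(W[...,2]<.02)
    P=W[d]; ys=np.arange(.205,.285,.005); lo=[];hi=[]
    for y in ys:
        s=P[abs(P[:,1]-y)<.003][:,0]; lo.append(np.percentile(s,2));hi.append(np.percentile(s,98))
    a,b=np.polyfit(ys,lo,1),np.polyfit(ys,hi,1)
    print(nm,"yaw",-np.rad2deg(a[0]),-np.rad2deg(b[0]),"xmid@.24",(np.polyval(a,.24)+np.polyval(b,.24))/2, np.percentile(P[:,1],[1,99]))
s=np.sqrt(.5)
poses={"latch":(BOX.p(-70,-30,90),(0,0,-1),BOX.v(0,1,0)),"latchtilt":(BOX.p(-70,-30,90),BOX.v(.3,0,-1),BOX.v(0,1,0)),
"grasp":(COUP.p(0,0,3),(0,0,-1),COUP.v(1,0,0)),"place":(REST.p(0,2.7,34.3),REST.v(0,1,-1),REST.v(1,0,0)),
"placeup":(REST.p(0,-60,97),REST.v(0,1,-1),REST.v(1,0,0)),
"regrip":(REST.p(0,16.3,48),REST.v(0,-1,-1),REST.v(0,-1,1)),"regripup":(REST.p(0,66,98),REST.v(0,-1,-1),REST.v(0,-1,1)),
"regrip60":(REST.p(0,16.3,48),REST.v(0,-.5,-.866),REST.v(0,-1,1)),
"ins":(BOX.p(0,36,90),(0,0,-1),BOX.v(0,1,0)),"insup":(BOX.p(0,-36,190),(0,0,-1),BOX.v(0,1,0)),"shut":(BOX.p(115,0,160),(0,0,-1),BOX.v(0,1,0))}
for k,(p,z,y) in poses.items():
    for sg in(1,-1):
        r=inverse_kinematics(p,q(z,sg*np.array(y))); print(k,sg,None if r is None else np.round(r,2))
print(current_clock())
E
```

```text
top yaw 3.131446508934017 3.703248514518012 xmid@.24 0.508556532470873 [0.19201448 0.28745256]
side yaw 6.738278332429346 2.7611632603720144 xmid@.24 0.5075969961844893 [0.20156811 0.2909148 ]
latch 1 [-0.7   0.42  1.81 -0.    0.91 -2.1 ]
latch -1 [-0.7   0.42  1.81 -0.    0.91  1.04]
latchtilt 1 [-0.83  0.33  2.04  0.34  0.57 -2.5 ]
latchtilt -1 [-0.83  0.33  2.04  0.34  0.57  0.64]
grasp 1 [-0.11  0.58  1.81 -0.    0.75 -0.07]
grasp -1 None
place 1 [-0.19  0.7   1.92  0.95  1.01 -0.95]
place -1 [-0.19  0.7   1.92  0.95  1.01  2.19]
placeup 1 [-0.31  0.59  1.88  0.82  1.15 -0.87]
placeup -1 [-0.31  0.59  1.88  0.82  1.15  2.27]
regrip 1 [ 0.72  0.83  1.42 -0.58  1.47  2.49]
regrip -1 [ 0.72  0.83  1.42 -0.58  1.47 -0.65]
regripup 1 [ 0.77  0.81  1.31 -0.55  1.61  2.45]
regripup -1 [ 0.77  0.81  1.31 -0.55  1.61 -0.69]
regrip60 1 [ 0.62  0.7   1.54 -0.45  1.25  2.38]
regrip60 -1 [ 0.62  0.7   1.54 -0.45  1.25 -0.76]
ins 1 [-0.53  0.47  1.71 -0.    0.96 -1.94]
ins -1 [-0.53  0.47  1.71 -0.    0.96  1.2 ]
insup 1 [-0.65  0.38  1.57 -0.    1.2  -2.05]
insup -1 [-0.65  0.38  1.57 -0.    1.2   1.09]
shut 1 [-0.52  0.54  1.36 -0.    1.24 -1.93]
shut -1 [-0.52  0.54  1.36 -0.    1.24  1.22]
1.5
```

```bash
sed -i 's/REST=F((.507,.238),2.0)/REST=F((.508,.236),3.2)/' h.py
python3 - <<'E'
from h import *
Q=q((0,0,-1),-BOX.v(0,1,0))
move_gripper(0)
move_ptp(BOX.p(-70,-36,150),Q); servo_line(BOX.p(-70,-36,91),rate=.12)
f0=current_force()
print(servo_line(BOX.p(-70,-8,91),rate=.04,contact_N=9), current_force()-f0,BOX.R.T@(np.array(current_position())-BOX.o)*1000)
sleep(.8)
c=capture("side"); cv2.imwrite("pics/s1.png",cv2.resize(c["image"][100:270,240:460],(660,510)))
servo_line(BOX.p(-80,-14,91),rate=.1)if 0 else None
servo_line(np.array(current_position())+[0,0,.1],rate=.15)
print(current_clock())
E
```

```text
False [-3.15778949 -3.99252334  2.4609555 ] [-69.93521948  -8.18005785  91.20400218]
7.2417
```

View pics/s1.png

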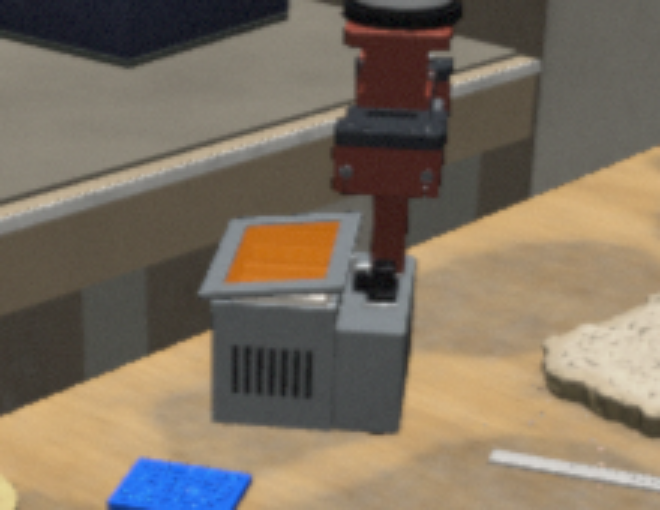

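The cover was freed but only partly risen, with its nose against the finger. I'll look again now that the tool is lifted.

```bash
python3 - <<'E'
from h import *
c=capture("side"); a=cv2.resize(c["image"][100:270,240:460],(440,340))
t=capture("top"); b=cv2.resize(t["image"][220:350,390:520],(340,340)); cv2.imwrite("pics/s2.png",np.hstack([a,b]))
print(current_force(),current_clock())
E
```

```text
[ 0.71910668  0.56882685 -0.04297484] 7.3417
```

View pics/s2.png

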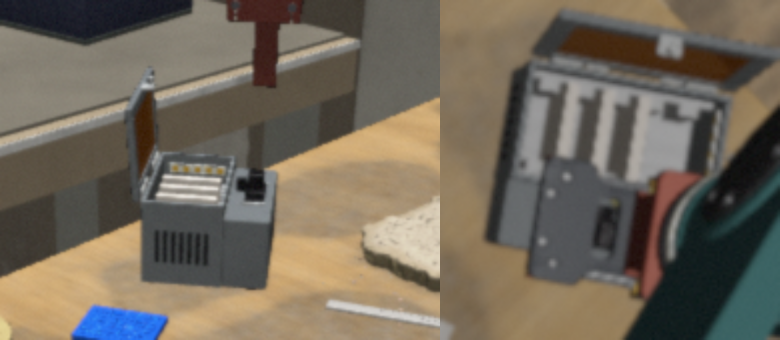

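The cover is open. Three coupons stand at the left, and the free slot looks like the rightmost one (box y≈-36). Next I'll grasp the coupon and place it on the rest.

```bash
python3 - <<'E'
from h import *
Q=q((0,0,-1),COUP.v(1,0,0))
servo_line(np.array(current_position())+[-.02,0.03,.06],rate=.2)
move_gripper(.088)
move_ptp(COUP.p(0,0,90),Q)
t=capture("top")
W=pts(t); b=(np.hypot(W[...,0]-.52,W[...,1]+.265)<.075)&(W[...,2]>.078)&(W[...,2]<.0895)
P=(W[b]-BOX.o)@BOX.R*1000; P=P[abs(P[:,0])<24]; print("coupon tops y hist",np.histogram(P[:,1],np.arange(-64,65,4)))
cv2.imwrite("pics/t3.png",cv2.resize(t["image"][220:350,390:520],(390,390)))
np.savez("top3.npz",W=W,image=t["image"])
servo_line(COUP.p(0,0,3.5),rate=.12); move_gripper(.03)
print("gap",current_finger_gap(),current_grip_force())
servo_line(COUP.p(0,0,110),rate=.2)
print("gap",current_finger_gap(),current_grip_force(),current_clock())
E
```

```text
coupon tops y hist (array([26,  0,  0,  0,  0,  0,  0,  0,  0,  0,  0, 14, 48, 64,  0,  0,  0,
       13, 39, 72,  0,  0,  0, 13, 48, 64,  0,  0,  0,  0,  0,  2]), array([-64, -60, -56, -52, -48, -44, -40, -36, -32, -28, -24, -20, -16,
       -12,  -8,  -4,   0,   4,   8,  12,  16,  20,  24,  28,  32,  36,
        40,  44,  48,  52,  56,  60,  64]))
gap 0.05962534823593192 30.000917315483093
gap 0.059222280755802756 29.99981850385666 12.5667
```

View pics/t3.png

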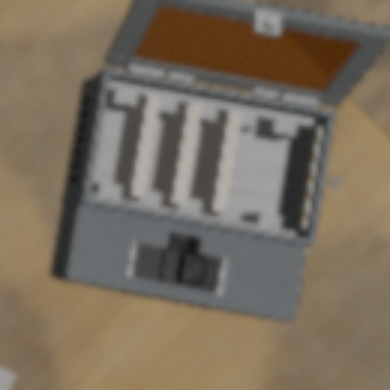

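```bash
python3 - <<'E'
from h import *
W=np.load("top3.npz")["W"]; P=(W.reshape(-1,3)-BOX.o)@BOX.R*1000
for y0 in(-12,12,36):
    m=P[(abs(P[:,1]-y0)<7)&(P[:,2]>80)&(P[:,2]<90)&(abs(P[:,0])<34)]; 
    a=np.polyfit(m[:,0],m[:,1],1); print("stored",y0,np.percentile(m[:,0],[2,98]),m[:,1].mean(),"dyaw",np.rad2deg(a[0]))
s=np.sqrt(.5)
Q=q(REST.v(0,1,-1),REST.v(1,0,0))
def at(ds,dn): # coupon centre shifted along slope ds, normal dn
    return REST.p(0,2.7+s*ds-s*(dn-.5),34.3+s*ds+s*(dn-.5))
move_ptp(at(4,70),Q)
f0=current_force()
print(servo_line(at(4,1.5),rate=.12,contact_N=8),current_force()-f0)
p=np.array(current_position()); print((p-at(4,1.5))*1000)
c=capture("side"); a=cv2.resize(c["image"][330:450,290:430],(560,480)); cv2.imwrite("pics/s4.png",a)
print(current_clock())
E
```

```text
stored -12 [-27.89546362  29.5824996 ] -12.262559657989916 dyaw -0.24056335016419084
stored 12 [-28.1057895   29.23650654] 11.948939369990757 dyaw -0.08313209742523167
stored 36 [-27.31049668  29.85094866] 35.58241566855771 dyaw 0.14023216332895694
True [-0.96382941 -2.51214893  3.75065683]
[-0.97536654  0.84659046 -0.34513185]
14.0167
```

View pics/s4.png

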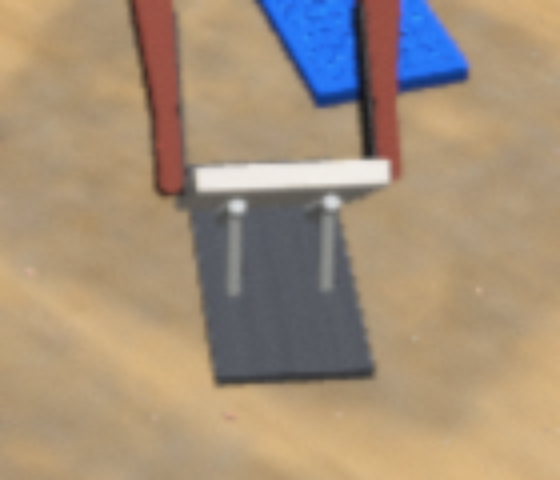

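The coupon is on the rods and centred. I'll release it, back off and measure the upper edge.

```bash
python3 - <<'E'
from h import *
s=np.sqrt(.5)
move_gripper(.088); sleep(.3)
p=np.array(current_position()); servo_line(p+REST.v(0,-s,s)*.09,rate=.2)
p=np.array(current_position()); move_ptp(p+[0,-.10,.12],q((0,0,-1),(1,0,0)))
out=[]
for n in("top","side"):
    c=capture(n); W=pts(c); hsv=cv2.cvtColor(c["image"],cv2.COLOR_BGR2HSV); P=(W-REST.o)@REST.R*1000
    m=(abs(P[...,0])<45)&(abs(P[...,1])<50)&(P[...,2]>6)&(hsv[...,1]<60)&(hsv[...,2]>135)
    k,l,st,_=cv2.connectedComponentsWithStats(m.astype(np.uint8)); m=l==1+np.argmax(st[1:,4]); X=P[m]
    sl=(X[:,1]+21)*s+(X[:,2]-5)*s; nn=-(X[:,1]+21)*s+(X[:,2]-5)*s
    print(n,len(X),"x",np.percentile(X[:,0],[1,50,99]).round(1),"s",np.percentile(sl,[1,50,99]).round(1),"n",np.percentile(nn,[2,50,98]).round(1))
    f=X[(nn>4)&(nn<12)]; fs=(f[:,1]+f[:,2]+16)*s; r=cv2.minAreaRect(np.stack([f[:,0],fs],1).astype(np.float32)); print(" face rect",np.round(r[0],1),np.round(r[1],1),round(r[2],1))
    v,u=np.where(m); im=c["image"]; cy,cx=int(v.mean()),int(u.mean()); out.append(cv2.resize(im[cy-50:cy+50,cx-50:cx+50],(400,400)))
cv2.imwrite("pics/s5.png",np.hstack(out)); print(current_clock())
E
```

```text
Traceback (most recent call last):
ValueError: attempt to get argmax of an empty sequence
```

```bash
cat > look.py <<'E'
from h import *
s=np.sqrt(.5)
out=[]
for n in("top","side"):
    c=capture(n); W=pts(c); hsv=cv2.cvtColor(c["image"],cv2.COLOR_BGR2HSV); P=(W-REST.o)@REST.R*1000
    u,v=proj(c,REST.p(0,0,30)).astype(int); im=c["image"]; out.append(cv2.resize(im[v-50:v+50,u-50:u+50],(400,400)))
    m=(abs(P[...,0])<45)&(abs(P[...,1])<50)&(P[...,2]>6)&(P[...,2]<75)&(hsv[...,1]<70)&(hsv[...,2]>110)
    k,l,st,_=cv2.connectedComponentsWithStats(m.astype(np.uint8))
    if k<2: print(n,"none"); continue
    m=l==1+np.argmax(st[1:,4]); X=P[m]
    sl=(X[:,1]+21)*s+(X[:,2]-5)*s; nn=-(X[:,1]+21)*s+(X[:,2]-5)*s
    print(n,len(X),"x",np.percentile(X[:,0],[1,50,99]).round(1),"s",np.percentile(sl,[1,50,99]).round(1),"n",np.percentile(nn,[2,50,98]).round(1),"z",np.percentile(X[:,2],[1,50,99]).round(1))
    f=X[(nn>4)&(nn<12)]
    if len(f)>20: fs=(f[:,1]+f[:,2]+16)*s; r=cv2.minAreaRect(np.stack([f[:,0],fs],1).astype(np.float32)); print(" face rect",np.round(r[0],1),np.round(r[1],1),round(r[2],1))
cv2.imwrite("pics/s5.png",np.hstack(out)); print(current_clock())
E
python3 look.py
```

```text
top 1 x [-42.7 -42.7 -42.7] s [-19.2 -19.2 -19.2] n [21.2 21.2 21.2] z [6.4 6.4 6.4]
side 560 x [-28.7  -0.7  29. ] s [-5.  72.4 76.6] n [-24.6   2.   15.3] z [ 7.5 57.6 63.1]
 face rect [15.6 55.9] [44.2 88.8] 42.3
16.55
```

View pics/s5.png

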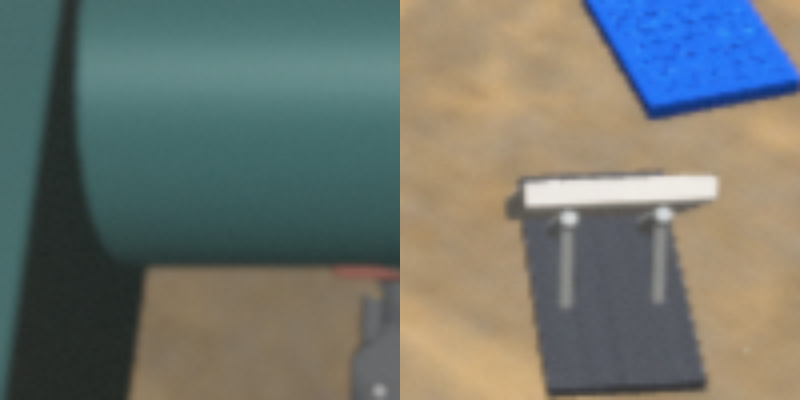

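The coupon leans squarely on the rest (upper edge at s≈75 mm, x centred). I'll grip it by the upper edge.

```bash
python3 - <<'E'
from h import *
s=np.sqrt(.5)
def at(S,n=4): return REST.p(0,-21+s*S-s*n,5+s*S+s*n)
Q=q(REST.v(0,-1,-1),REST.v(0,1,-1))
move_gripper(.045)
p=np.array(current_position()); move_ptp(at(58+150),Q)
f0=current_force()
print("hit",servo_line(at(58),rate=.12,contact_N=10),current_force()-f0)
move_gripper(0); print("gap",current_finger_gap(),current_grip_force())
p=np.array(current_position()); servo_line(p+REST.v(0,-s*.5,s*1.2)*.03,rate=.1)
servo_line(np.array(current_position())+[0,0,.13],rate=.2)
Qv=q((0,0,-1),BOX.v(0,1,0))
move_ptp(REST.p(0,-60,230),Qv)
print("gap",current_finger_gap(),current_clock())
c=capture("side"); u,v=proj(c,np.array(current_position())-[0,0,.03]).astype(int)
cv2.imwrite("pics/s6.png",cv2.resize(c["image"][max(v-60,0):v+60,u-60:u+60],(480,480)))
W=pts(c); hsv=cv2.cvtColor(c["image"],cv2.COLOR_BGR2HSV); D=(W-np.array(current_position()))@BOX.R*1000
m=(abs(D[...,0])<45)&(abs(D[...,1])<15)&(D[...,2]>-80)&(D[...,2]<25)&(hsv[...,1]<70)&(hsv[...,2]>90)
X=D[m]; print(len(X),np.percentile(X,[2,50,98],axis=0).round(1).tolist()); r=cv2.minAreaRect(X[:,[0,2]].astype(np.float32)); print(r)
E
```

```text
hit False [-1.38443634  0.05617613  0.71291088]
gap 0.008157447945409933 29.854602813720703
gap 0.007840403571126057 22.5
2412 [[-29.6, 0.6, -57.3], [-1.5, 3.5, -22.6], [28.1, 6.2, 15.5]]
((-0.6588001251220703, -18.532230377197266), (82.8309555053711, 59.674407958984375), 89.43034362792969)
```

View pics/s6.png

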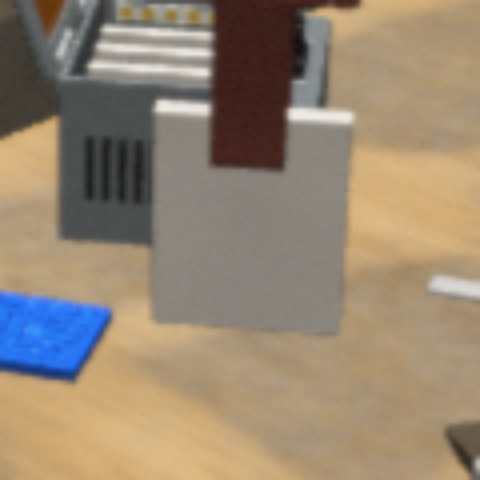

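The coupon is held upright by its upper edge, 17 mm deep and centred. Next comes the insertion in the slot at y=-36.

```bash
python3 - <<'E'
from h import *
Q=q((0,0,-1),BOX.v(0,1,0))
def b(): return (BOX.R.T@(np.array(current_position())-BOX.o)*1000).round(1)
servo_line(np.array(current_position())+[0,0,.04],rate=.2)
move_ptp(BOX.p(1,-36.2,250),Q)
servo_line(BOX.p(1,-36.2,135),rate=.15)
f0=current_force(); h=servo_line(BOX.p(1,-36.2,90),rate=.06,contact_N=6); print("hit",h,current_force()-f0,b())
if not h:
    move_gripper(.022); sleep(.3); print("gap",current_finger_gap())
    servo_line(BOX.p(1,-36.2,150),rate=.12)
    servo_line(BOX.p(-60,-36.2,230),rate=.25)
    move_ptp(BOX.p(-130,0,260),Q)
c=capture("side"); t=capture("top")
cv2.imwrite("pics/s7.png",np.hstack([cv2.resize(c["image"][130:250,280:400],(400,400)),cv2.resize(t["image"][220:350,390:520],(400,400))]))
W=pts(t); P=(W.reshape(-1,3)-BOX.o)@BOX.R*1000
for y0 in(-36,-12,12,36):
    m=P[(abs(P[:,1]-y0)<7)&(P[:,2]>79)&(P[:,2]<115)&(abs(P[:,0])<34)]; print(y0,len(m),np.percentile(m[:,2],[10,50,90]).round(1) if len(m) else '')
print(current_clock())
E
```

```text
hit True [-2.47676695  0.94902487  1.60546837] [  0.8 -36.5 119.8]
-36 43 [ 80.7  86.5 107.4]
-12 99 [84.4 88.1 90.8]
12 30 [80.3 87.7 89.3]
36 182 [83.4 87.5 89.9]
26.0583
```

View pics/s7.png

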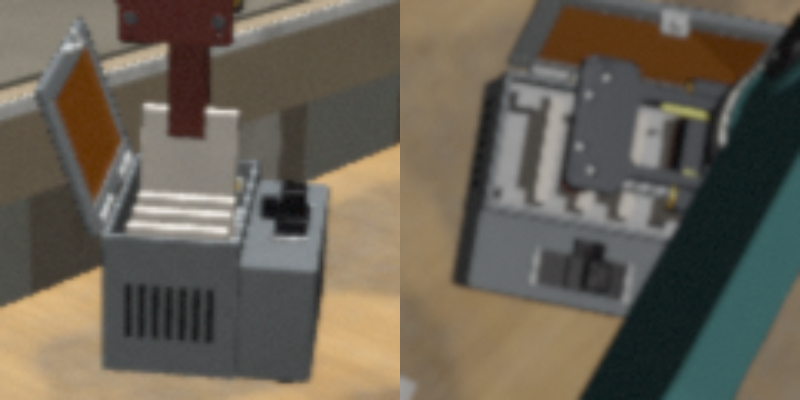

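It stopped at tip height 120 mm with only about 3 N, which may be a spurious trigger. The picture shows the coupon aligned over the slot, so I'll go on gently.

```bash
python3 - <<'E'
from h import *
def b(): return (BOX.R.T@(np.array(current_position())-BOX.o)*1000).round(1)
print(BOX.R.T@current_force())
for x in(0.5,-1,2):
    h=servo_line(BOX.p(x,-36.2,90),rate=.03,contact_N=9); print("x",x,"hit",h,BOX.R.T@current_force(),b(),current_finger_gap())
    if not h: break
    servo_line(BOX.p(x,-36.2,b()[2]+3),rate=.05)
print(current_clock())
E
```

```text
[-0.56886463  0.05767412 -0.60502683]
x 0.5 hit True [-1.2872795   0.34776     5.57136677] [  0.7 -36.4 119.6] 0.007866382233504289
x -1 hit False [-0.17901982  0.56691844 -0.53451708] [ -0.8 -36.3  90.2] 0.008078257797712271
27.8417
```

Real contact: shifting x by -1.5 mm cleared it, and it is down to 90 mm. Now I'll release and check the seating.

```bash
python3 - <<'E'
from h import *
Q=q((0,0,-1),BOX.v(0,1,0))
move_gripper(.022); sleep(.3)
servo_line(BOX.p(-1,-36.2,150),rate=.12)
move_gripper(0)
servo_line(BOX.p(-60,-36.2,230),rate=.25)
move_ptp(BOX.p(-60,150,260),Q)
c=capture("side"); t=capture("top")
cv2.imwrite("pics/s8.png",np.hstack([cv2.resize(c["image"][130:250,280:400],(400,400)),cv2.resize(t["image"][220:350,390:520],(400,400))]))
for W in(pts(t),pts(c)):
  P=(W.reshape(-1,3)-BOX.o)@BOX.R*1000
  for y0 in(-36,-12,12,36):
    m=P[(abs(P[:,1]-y0)<7)&(P[:,2]>79)&(P[:,2]<115)&(abs(P[:,0])<30)]; print(y0,len(m),np.percentile(m[:,2],[10,50,90]).round(1) if len(m) else '')
print(current_clock())
E
```

```text
-36 0 
-12 0 
12 0 
36 0 
-36 113 [80.9 84.9 87.6]
-12 118 [80.9 84.6 87.1]
12 126 [80.6 85.  87.1]
36 117 [82.  85.2 87.4]
31.1917
```

View pics/s8.png

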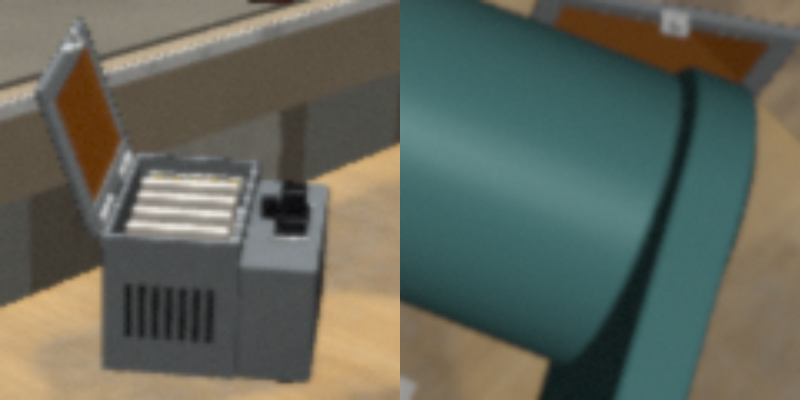

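All four stand at equal height, so the coupon is seated. Now I'll press the cover shut along its arc.

```bash
python3 - <<'E'
from h import *
Q=q((0,0,-1),BOX.v(0,1,0))
def b(): return (BOX.R.T@(np.array(current_position())-BOX.o)*1000).round(1)
move_ptp(BOX.p(60,60,290),Q)
move_ptp(BOX.p(118,0,260),Q); servo_line(BOX.p(118,0,165),rate=.2)
f0=np.array(current_force())
r=86
for th in np.linspace(1.92,.1,11):
    x=44-r*np.cos(th)+5*np.sin(th)+10; z=94+r*np.sin(th)+5*np.cos(th)
    servo_line(BOX.p(x,0,z),rate=.12)
print(b(),current_force()-f0)
servo_line(BOX.p(-35,0,103),rate=.05)
f0=np.array(current_force())
print(servo_line(BOX.p(-35,0,94),rate=.02,contact_N=16),b(),current_force()-f0)
sleep(.2)
c=capture("side")
servo_line(BOX.p(-35,0,180),rate=.15)
move_ptp(BOX.p(-100,170,260),Q); sleep(.5)
c=capture("side"); im=cv2.resize(c["image"][130:250,280:400],(480,480)); cv2.imwrite("pics/s9.png",im)
W=pts(c); P=(W.reshape(-1,3)-BOX.o)@BOX.R*1000
m=P[(abs(P[:,1])<60)&(P[:,2]>85)&(P[:,2]<130)&(abs(P[:,0]-10)<45)]; print(len(m),[(x,np.median(m[abs(m[:,0]-x)<4,2]).round(1)) for x in(-35,-20,0,20,35)])
t=silhouettes("side","latch_tab"); print([((P.reshape(480,640,3)[k["region"]]).mean(0).round(1).tolist(),k["conf"]) for k in t[:2]])
print(current_clock())
E
```

```text
[-30.6  -0.2 107.9] [ 1.03300257 -1.22286488  1.09155819]
True [-34.4  -0.2  97.3] [-5.54646764  2.88636872 12.8245573 ]
874 [(-35, np.float64(97.5)), (-20, np.float64(97.0)), (0, np.float64(96.6)), (20, np.float64(96.7)), (35, np.float64(98.6))]
[([-64.7, 7.0, 91.7], 0.56), ([nan, nan, nan], 0.22)]
39.2167
```

View pics/s9.png

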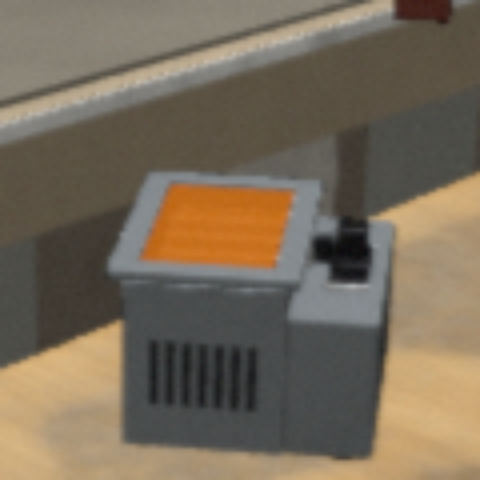

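The cover lies flat and stays shut against its spring with the robot away, so it is latched. I'm handing in.

```bash
python3 -c "
from bench import *
print(close_job())"
```

```text
the job is handed in; nothing more can be done
None
```

The white coupon stands in the free slot at the same height as its neighbours, the cover is pressed shut and holding, and the job was handed in at about 39 s of the 69 s allowed.

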